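# Knock the axle home in the toy-wheel jig

## Task

One of the two small grey setting jigs has a toy wheel lying under its sprung steel pin. Take the rubber mallet, knock that jig's pin fully down with the face of the mallet's head and let the pin spring back, then stand the mallet back on the cork mat where it stood. Leave the pin of the empty jig alone.

Things in the scene. Friction and masses are not known exactly. Their poses are not given: they have to be found in the camera images.
- mallet: Rubber mallet, 0.35 kg, standing on its upright black head (56 mm across, 64 tall) on a cork mat 130 mm square, 3 thick. Origin: centre of the head's lower face, z up. Handle: level wooden bar 22 mm wide (y), 28 tall, middle 32 mm above the origin, along -x from 28 to 150 mm, pointing towards the robot within 35 degrees. Balance point at x = -12 mm. Grip firmly (60 N up), best at x = -60 mm.
- press_top (a point): Top centre of the sprung pin of the fixed jig that has a toy wheel (84 mm, black tyre, white hub) under it. Pin head: flat steel disc 28 mm across, top 118 mm above the table; it goes straight down 14 mm to a stop against a spring (2 N at first, 9 N at the stop) and springs back. Jig: grey base 110 x 140 mm, a post and an arm whose upper face is 90 mm above the table.
- spare_top (a point): Centre of the top of the sprung pin of the other, identical jig, which holds no wheel. Same heights and spring.
Things that resemble listed ones, but are neither listed nor needed, are in the scene too. Several things have the shape of the mallet; the one meant has the colours described above.

How it is judged:
By the outcome, as a careful person would: the job done as asked, in the order asked, and still so for the second after the job is handed in, with the robot touching nothing.
It also fails if it takes over 61 s, if anything falls off the work surface, if the arm or the gripper's body presses on something with over 40 N, if the wrist force passes 120 N, or if a joint passes its speed limit or range.

## Robot

A 6-joint arm with a two-finger parallel gripper is mounted at the origin on the work surface. World frame = base frame: x ahead of the robot, y to its left, z up, the work surface at z = 0. Lengths are in mm, angles in rad, forces in N, time in s.
With the tool pointing down it reaches from about 350 to 975 mm from the base axis. Payload 7.1 kg.
Tool frame: the origin (TCP) lies at the very end of the fingers, on their centre line; the grasp point (between the pads) lies 19 mm behind it (env.hold_point_z is the distance from the TCP to the grasp point, in mm); z points along the fingers, y is the line along which they close (so a half turn about z gives the same grasp; the last joint's range is limited). The gripper opens to 88 mm and grips with 3 to 60 N. Pads are 20 mm wide; open, the fingers measure 115 mm over their backs; the gripper's body (75 mm by 178 mm) begins 61 mm behind the grasp point.
Start: joints at [-1.189, 0.423, 1.63, -0, 1.089, -0.019], TCP at [243.862, -575.444, 222.675] pointing down, gripper open.
Joint ranges: [-3, 3], [-0.9, 2.11], [0.09, 2.58], [-1.31, 4.45], [0.11, 2.69], [-2.54, 2.54]. Speed limits (rad/s): [2.39, 2.39, 3.01, 3.14, 3.14, 3.14].

## Interface

Orientations are given as a unit quaternion [x, y, z, w].
In Python, from workcell import monitor, vision, env gives the robot as it stands.
- The arm moves only by the shell command python3 -m pendant 'ROWS' [FORCE]. ROWS is JSON, a list that holds one entry, the list of rows, each a list of 7 numbers: the shift along the tool's x, y, z scaled (see below), then the turn, a rotation vector about the tool's x, y, z scaled (see below), then the opening, from 0 (shut) to 1 (fully open). A call has 1 to 8 rows; each row shifts and turns the commanded pose from where the row before left it, along the tool's axes as they then stand; what a row does not reach is not made up. The controller multiplies each number of a shift by 0.025 m and each number of a turn by 5 degrees. A row lasts 1/10 s, in which the tool goes at most 50 mm and 8.59 degrees, less where a joint would pass 70% of its speed; a pose out of reach is approached as far as the arm can. A call with a number of a shift or a turn outside -1 to 1 is refused whole. A call with a gripper value outside its range is refused whole. The fingers move at their own pace and stop on an object; FORCE is the grip in N (left out, the last holds). Time passes only in rows, so rows that do not move let the fingers close. It gives the time, the measured TCP pose, the force, the opening and the grip force at its end, in the units of the state.
- monitor.observe(): the state, without advancing time (a new reading comes with each control period).
- vision.camera(name): name is "side" or "top"; returns the picture (384x512x3 uint8, blue, green, red); there is no depth.
- vision.calibration(name): a dict with "fx", "fy", "cx", "cy" (pixels), "dist" ([k1, k2, p1, p2, k3] as OpenCV has them; the pictures are not rectified), "R" (3x3) and "t" (3): a world point X has camera coordinates R X + t. Camera axes: x right, y down, z forward; pixel columns grow to the right and rows downward; lengths in mm; the calibration is good to about 2 mm. A picture is of the moment at which its call begins. calibration takes no time and is no camera call.
- env.job_done(): hands the job in; it is judged then, once.
The state is a dict: "time": time; "joint_pos": joint angles; "dq": joint speeds; "effort": joint torques, N m; "ee_pos": TCP position; "eef_rot": TCP orientation; "force": force on the tool from outside, world axes, zero at the start; "moment": the same for the moment, N m; "finger_gap": opening from 0.0 (shut) to 1.0 (fully open); "grasp_force": force on a finger pad.
Only numpy, scipy, OpenCV 4.12 (cv2) and the standard library are available. Lean on these libraries where they do the work, as an engineer would, in place of code of your own. Each camera call takes 0.05 s, during which the arm holds its last target. There are 200 camera calls.

## Working session

There is one attempt and no reset: what is moved stays moved. The work goes in short steps, Python scripts to look and compute and a shell command to move; the robot and the scene stay as the last step left them, time stands still between calls to the robot, and variables do not carry over. Pictures are saved under pics/ and viewed, at most 10 in all, crops included, and the job is handed in when it is done.

```bash
mkdir -p pics; ls
python3 - <<'E'
from workcell import monitor, vision, env
import cv2,numpy as np
for n in("top","side"):
    im=vision.camera(n); cv2.imwrite(f"pics/{n}0.png",im); c=vision.calibration(n); print(n,c)
print(monitor.observe(), env.hold_point_z)
E
```

```text
pics
top {'fx': 354.57157792222756, 'fy': 354.57157792222756, 'cx': 255.9879283508632, 'cy': 187.64929371284714, 'dist': array([-0.07198864,  0.        ,  0.        ,  0.        ,  0.        ]), 'R': array([[ 0.01052427, -0.99991095,  0.00820517],
       [-0.98987948, -0.0115793 , -0.14143738],
       [ 0.1415198 , -0.00663361, -0.9899132 ]]), 't': array([ 21.26899894, 463.13696288, 808.48364683])}
side {'fx': 401.07014908256764, 'fy': 401.07014908256764, 'cx': 255.11149191232968, 'cy': 180.0092130833296, 'dist': array([-0.01573028,  0.        ,  0.        ,  0.        ,  0.        ]), 'R': array([[-0.98158629, -0.19039596,  0.01541887],
       [-0.12924063,  0.60252013, -0.78756991],
       [ 0.14065995, -0.77506056, -0.61603239]]), 't': array([ 458.14073939,  111.08012423, 1153.16324356])}
{'time': 0.1, 'joint_pos': array([-1.18900622e+00,  4.23753083e-01,  1.63059243e+00,  6.30993400e-05,
        1.08860602e+00, -1.89951989e-02]), 'dq': array([-0.00083281, -0.00054461, -0.0021411 , -0.00075794, -0.00084428,
       -0.00053182]), 'effort': array([-4.70312079e-04, -5.45617211e+01, -2.74325466e+01,  6.45302469e-02,
        1.88452320e-02, -1.24591810e-05]), 'ee_pos': array([ 243.69664039, -574.99504981,  221.99481918]), 'eef_rot': array([ 9.79991184e-01,  1.99039738e-01, -9.50903904e-05, -6.73335889e-04]), 'force': array([ 0.37577988, -0.05402836,  0.68247547]), 'moment': array([-0.00693118, -0.01441377, -0.05454676]), 'grasp_force': 0.0, 'finger_gap': 0.9990480527596384} 18.700000000000003
```

View pics/top0.png

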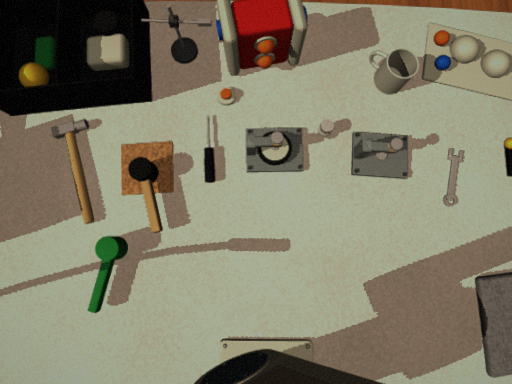

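View pics/side0.png

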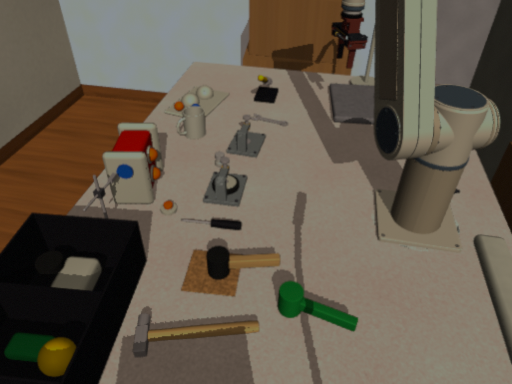

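Mallet-shaped candidates in the top view are the black head with wooden handle on cork (142,168), the all-green one (107,250) and the steel claw hammer (75,130). The black one on cork fits the description. The jigs are at (275,150), with a white hub and black tyre under the pin, and at (380,155), which is empty. I'll confirm both in one enlarged crop.

```bash
cat > h.py <<'E'
import cv2,numpy as np
from workcell import monitor, vision, env
def K(c): return np.array([[c['fx'],0,c['cx']],[0,c['fy'],c['cy']],[0,0,1]]),np.array(c['dist'])
def ray(n,uv):
    c=vision.calibration(n);k,d=K(c)
    p=cv2.undistortPoints(np.array([[uv]],float),k,d)[0,0]
    R=np.array(c['R']);return -R.T@c['t'],R.T@np.array([p[0],p[1],1])
def plane(n,uv,z):
    o,d=ray(n,uv);return o+d*(z-o[2])/d[2]
def two(a,b):
    (o1,d1),(o2,d2)=ray("top",a),ray("side",b)
    s=np.linalg.lstsq(np.c_[d1,-d2],o2-o1,rcond=None)[0]
    p,q=o1+d1*s[0],o2+d2*s[1];return (p+q)/2,np.linalg.norm(p-q)
def proj(n,X):
    c=vision.calibration(n);k,d=K(c)
    return cv2.projectPoints(np.array([X],float),cv2.Rodrigues(np.array(c['R']))[0],np.array(c['t']),k,d)[0][0,0]
E
python3 - <<'E'
import cv2,numpy as np
t=cv2.imread("pics/top0.png");s=cv2.imread("pics/side0.png")
a=cv2.resize(t[115:235,115:225],None,fx=3.5,fy=3.5,interpolation=cv2.INTER_CUBIC)  #385x420
b=cv2.resize(t[118:188,240:415],None,fx=2.2,fy=2.2,interpolation=cv2.INTER_CUBIC) #385x154
c=cv2.resize(s[105:210,195:285],None,fx=4,fy=4,interpolation=cv2.INTER_CUBIC) #360x420
o=np.zeros((590,770,3),np.uint8);o[:420,:385]=a;o[425:579,:385]=b;o[:420,395:755]=c
cv2.imwrite("pics/crop0.png",o)
E
```

```text
(no output)
```

View pics/crop0.png

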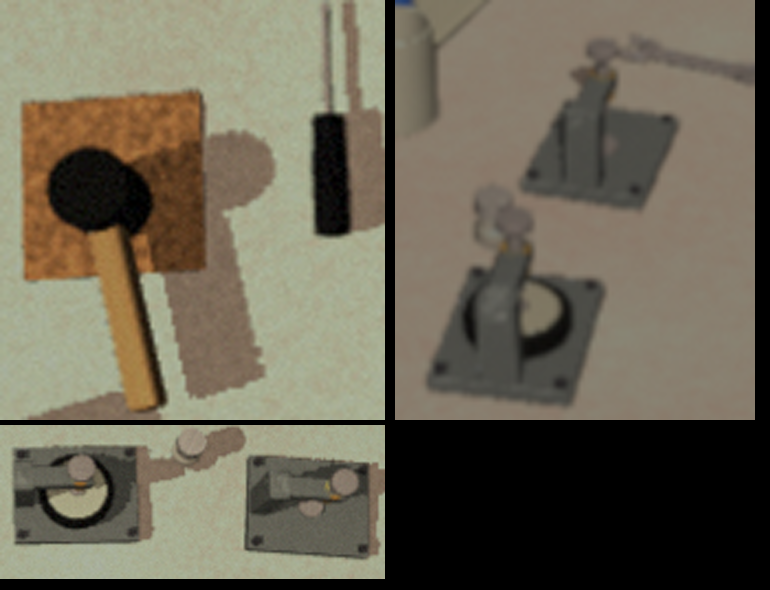

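The crop confirms it. The black-headed mallet with the wooden handle stands on cork. The near jig, with its pin at top (277,137) and side (225,160), has the wheel. The other jig, pin at top (396,143), is empty. Now I'll measure.

```bash
cat > meas.py <<'E'
from h import *
import sys
def comp(m,near):
    n,l,st,ce=cv2.connectedComponentsWithStats(m.astype(np.uint8)); 
    i=min((i for i in range(1,n) if st[i,4]>40),key=lambda i:np.hypot(*(ce[i]-near)));return l==i
t=cv2.imread("pics/top0.png");s=cv2.imread("pics/side0.png")
hsv=cv2.cvtColor(t,cv2.COLOR_BGR2HSV)
g=cv2.GaussianBlur(t,(3,3),0).max(2)
m=comp(g<35,(142,169)); ys,xs=np.nonzero(m);print("black bbox",xs.min(),xs.max(),ys.min(),ys.max(),m.sum())
w=(hsv[...,0]>8)&(hsv[...,0]<28)&(hsv[...,1]>90)&(hsv[...,2]>130)
w[:196]=0; w=comp(w,(152,212)); pts=np.argwhere(w)[:,::-1].astype(np.float32)
vx,vy,x0,y0=cv2.fitLine(pts,cv2.DIST_L2,0,.01,.01).ravel();print("handle line",vx,vy,x0,y0,pts.min(0),pts.max(0))
e=[plane("top",(x0+k*vx,y0+k*vy),49) for k in(-12,12)];d=e[1]-e[0];print("handle pts",e,"yaw of -x dir",np.degrees(np.arctan2(d[1],d[0])))
print("head top", plane("top",(140.1,168.7),67))
ps=two((276.8,136.6),(224.75,160.5));print("press",ps,plane("top",(276.8,136.6),118),plane("side",(224.75,160.5),118))
print("spare",two((396.4,143.5),(247,117)),plane("top",(396.4,143.5),118))
print("cork corners",[plane("top",(115+x/3.5,115+y/3.5),3)[:2] for x,y in((22,103),(200,92),(206,270),(24,280))])
print("loose cap",two((326,127),(218.7,156)), plane("top",(326,127),40))
E
python3 meas.py
```

```text
black bbox 129 157 158 181 503
handle line 0.22246961 0.97493964 151.0944 213.62936 [144. 196.] [158. 231.]
handle pts [array([424.12272682, 276.06758733,  49.        ]), array([370.18992064, 260.92046608,  49.        ])] yaw of -x dir -164.3125114961574
head top [498.9866708 294.2492017  67.       ]
press (array([564.64512549, -17.92452165, 108.24287548]), np.float64(3.562316387710654)) [563.62902167 -17.19912171 118.        ] [559.01951469  -4.05116007 118.        ]
spare (array([ 553.72463671, -285.31839814,  108.83092433]), np.float64(2.8369759261180456)) [ 552.63300564 -281.5283463   118.        ]
cork corners [array([573.32382506, 367.26243662]), array([582.3665007 , 238.15735144]), array([453.61766001, 227.98012741]), array([444.93303204, 357.14405217])]
loose cap (array([ 617.10000919, -143.93598809,   30.43362878]), np.float64(2.7198913579831383)) [ 612.560011   -141.93619364   40.        ]
```

Run:
```python
from h import *
t=cv2.imread("pics/top0.png");s=cv2.imread("pics/side0.png")
for y in range(198,232,5): print(y,[tuple(map(int,t[y,x])) for x in range(140,162,1) if t[y,x,2]>1.6*t[y,x,0]][:3:2],[ (x,int(t[y,x,2])) for x in range(140,162) if t[y,x,2]>1.6*t[y,x,0]])
h=cv2.cvtColor(s,cv2.COLOR_BGR2HSV)
for x in range(234,282,6): print(x,[(y,int(s[y,x,2])) for y in range(245,278) if s[y,x,2]>1.6*s[y,x,0] ])
for n in("top","side"):
  c=vision.calibration(n);print(n,-np.array(c['R']).T@c['t'])
print("press proj",proj("side",(564,-17.5,118)),"head top proj",proj("side",(498,293,67)))
```

```text
198 [(85, 130, 157), (69, 126, 167)] [(144, 157), (145, 167), (146, 167), (147, 163), (148, 165), (149, 168), (150, 161), (151, 156), (152, 112), (153, 59), (154, 35)]
203 [(70, 126, 167), (73, 128, 170)] [(146, 167), (147, 164), (148, 170), (149, 165), (150, 167), (151, 167), (152, 164), (153, 119), (154, 62), (155, 32)]
208 [(73, 131, 164), (69, 126, 166)] [(147, 164), (148, 166), (149, 166), (150, 167), (151, 165), (152, 165), (153, 160), (154, 125), (155, 77), (156, 35)]
213 [(83, 137, 169), (70, 126, 166)] [(148, 169), (149, 160), (150, 166), (151, 164), (152, 169), (153, 166), (154, 163), (155, 133), (156, 81), (157, 42), (158, 48)]
218 [(76, 130, 166), (69, 126, 165)] [(149, 166), (150, 165), (151, 165), (152, 165), (153, 163), (154, 168), (155, 161), (156, 139), (157, 90), (158, 46), (159, 42)]
223 [(82, 134, 165), (68, 125, 166)] [(150, 165), (151, 166), (152, 166), (153, 166), (154, 166), (155, 166), (156, 165), (157, 145), (158, 98), (159, 41), (160, 44)]
228 [(79, 110, 135), (69, 128, 167)] [(150, 135), (151, 157), (152, 167), (153, 169), (154, 165), (155, 167), (156, 165
[... 967 characters left out ...]
263, 129), (264, 127), (265, 123), (266, 124)]
264 [(254, 104), (255, 125), (256, 129), (257, 128), (258, 129), (259, 133), (260, 135), (261, 134), (262, 132), (263, 129), (264, 126), (265, 122), (266, 116)]
270 [(253, 98), (254, 116), (255, 127), (256, 129), (257, 129), (258, 132), (259, 136), (260, 133), (261, 132), (262, 131), (263, 129), (264, 125), (265, 121)]
276 [(253, 127), (254, 128), (255, 129), (256, 128), (257, 128), (258, 133), (259, 136), (260, 132), (261, 131), (262, 131), (263, 128), (264, 124), (265, 124)]
top [343.80949371  31.99307057 865.65899717]
side [301.856846   914.0714892  790.80525702]
press proj [224.24259931 157.69588223] head top proj [219.24513854 251.57616602]
```

Run:
```python
from h import *
ys=np.array([198,203,208,213,218,223]);L=[143.7,145.4,146.4,147.5,148.5,149.5];R=[151.7,152.7,153.8,154.9,156,157.1]
P=np.array([plane("top",((l+r)/2,y),49)[:2] for l,r,y in zip(L,R,ys)])
f=np.polyfit(P[:,0],P[:,1],1);yaw=np.arctan(f[0]);print("yaw",np.degrees(yaw),"y at 499:",np.polyval(f,499))
E0=plane("top",(154.8,230.8),49)[:2];print("end",E0,"origin from end",E0+150*np.array([np.cos(yaw),np.sin(yaw)]))
```

```text
yaw 15.326992871405242 y at 499: 295.9303236011224
end [357.70300279 257.93369245] origin from end [502.36795234 297.58280809]
```

```bash
python3 -m pendant '[[[0.3,-0.5,-0.3,0,0,1,1],[0.6,-0.8,-0.3,0,0,0.52,1],[0.6,-1,0,0,0,0,1],[0.6,-1,0,0,0,0,1],[0.6,-1,0,0,0,0,1],[0.6,-1,0,0,0,0,1],[0.6,-1,0,0,0,0,1],[0.6,-1,0,0,0,0,1]]]' 60
python3 -m pendant '[[[0.6,-1,0,0,0,0,1],[0.6,-1,0,0,0,0,1],[0.6,-1,0,0,0,0,1],[0.6,-1,0,0,0,0,1],[0.6,-1,0,0,0,0,1],[0.6,-1,0,0,0,0,1],[0.6,-1,0,0,0,0,1],[0.6,-1,0,0,0,0,1]]]'
```

```text
time: 0.9
ee_pos: [301.0, -367.5, 237.4]
eef_rot: [0.991, 0.134, -0.0, -0.0]
force: [-0.1, 0.1, -0.2]
finger_gap: 0.997
grasp_force: 0.0
time: 1.7
ee_pos: [363.7, -143.0, 237.6]
eef_rot: [0.991, 0.134, -0.0, -0.0]
force: [0.2, 0.2, -0.6]
finger_gap: 1.003
grasp_force: 0.0
```

```bash
python3 -m pendant '[[[0.5,-1,0,0,0,0,1],[0.5,-1,0,0,0,0,1],[0.5,-1,0,0,0,0,1],[0.5,-1,0,0,0,0,1],[0.5,-1,0,0,0,0,1],[0.5,-1,0,0,0,0,1],[0.5,-1,0,0,0,0,1],[0.5,-1,0,0,0,0,1]]]'
python3 -m pendant '[[[0.5,-1,0.4,0,0,0,1],[0.5,-1,0.6,0,0,0,1],[0.5,-1,0.6,0,0,0,1],[0.5,-1,0.6,0,0,0,1],[0.5,-1,0.6,0,0,0,1],[0.4,-0.8,0.4,0,0,0,1],[0.2,-0.4,0.2,0,0,0,1],[0,0,0,0,0,0,1]]]'
```

```text
time: 2.5
ee_pos: [407.0, 76.3, 237.6]
eef_rot: [0.991, 0.134, -0.0, 0.0]
force: [-0.1, -1.0, -0.1]
finger_gap: 0.997
grasp_force: 0.0
time: 3.3
ee_pos: [440.6, 245.7, 151.9]
eef_rot: [0.991, 0.134, -0.001, 0.0]
force: [0.5, -0.4, -0.7]
finger_gap: 1.0
grasp_force: 0.0
```

```bash
python3 -m pendant '[[[0.2,-0.65,0.4,0,0,0,1],[0.17,-0.65,0.7,0,0,0,1],[0,0,0.7,0,0,0,1],[0,0,0.7,0,0,0,1],[0,0,0.4,0,0,0,1],[0,0,0,0,0,0,1]]]'
python3 - <<'E'
from h import *
t=vision.camera("top");s=vision.camera("side")
o=np.zeros((400,800,3),np.uint8)
o[:,:395]=cv2.resize(t[120:250,90:218],(395,400),interpolation=cv2.INTER_CUBIC)
o[:,405:]=cv2.resize(s[190:320,160:288],(395,400),interpolation=cv2.INTER_CUBIC)
cv2.imwrite("pics/hover.png",o);print(monitor.observe()['ee_pos'])
E
```

```text
time: 3.9
ee_pos: [440.4, 278.2, 79.1]
eef_rot: [0.991, 0.133, -0.001, 0.0]
force: [-0.1, 0.1, 0.6]
finger_gap: 1.0
grasp_force: 0.0
[441.3823249  278.85810687  80.50853231]
```

View pics/hover.png

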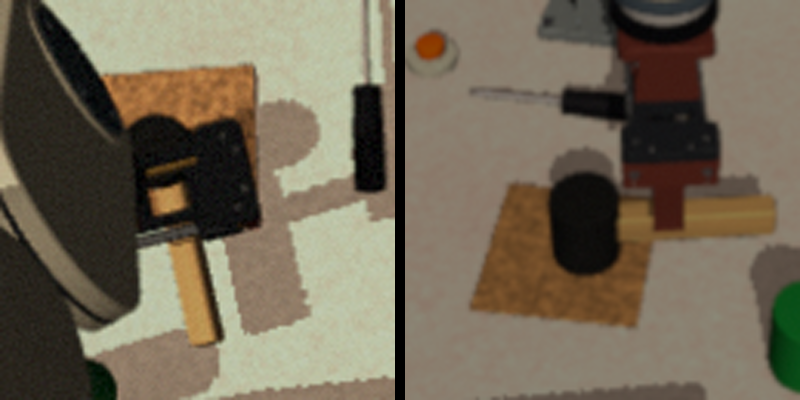

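The gripper is lined up just behind the head, at side-crop (670,190), with a finger on each side of the handle. I'll descend and grip.

```bash
python3 -m pendant '[[[0,0,0.6,0,0,0,1],[0,0,0.7,0,0,0,1],[0,0,0.7,0,0,0,1],[0,0,0.4,0,0,0,1],[0,0,0.15,0,0,0,1],[0,0,0,0,0,0,1],[0,0,0,0,0,0,0.5]]]' 60
python3 -m pendant '[[[0,0,0,0,0,0,0],[0,0,0,0,0,0,0],[0,0,0,0,0,0,0],[0,0,0,0,0,0,0],[0,0,0,0,0,0,0],[0,0,0,0,0,0,0],[0,0,0,0,0,0,0],[0,0,0,0,0,0,0]]]' 60
```

```text
time: 4.7
ee_pos: [441.7, 279.2, 17.1]
eef_rot: [0.991, 0.134, 0.001, -0.0]
force: [-0.2, -0.5, -0.5]
finger_gap: 0.942
grasp_force: 0.0
time: 5.5
ee_pos: [441.1, 278.9, 16.4]
eef_rot: [0.991, 0.134, -0.0, -0.0]
force: [0.7, -1.3, 0.5]
finger_gap: 0.244
grasp_force: 59.8
```

```bash
python3 -m pendant '[[[0,0,-0.1,0,0,0,0],[0,0,-0.3,0,0,0,0],[0,0,-0.6,0,0,0,0],[0,0,-0.9,0,0,0,0],[0,0,-1,0,0,0,0],[0,0,-1,0,0,0,0],[0,0,-1,0,0,0,0],[0,0,-0.7,0,0,0,0]]]'
python3 -m pendant '[[[0,0,-0.3,0,0,0,0],[0,0,-0.1,0,0,0,0],[0,0,0,0,0,0,0]]]'
python3 - <<'E'
from h import *
s=vision.camera("side");t=vision.camera("top");cv2.imwrite("pics/t_lift.png",t)
o=np.zeros((400,800,3),np.uint8)
o[:,:395]=cv2.resize(t[120:250,90:218],(395,400),interpolation=cv2.INTER_CUBIC)
o[:,405:]=cv2.resize(s[150:280,160:288],(395,400),interpolation=cv2.INTER_CUBIC)
cv2.imwrite("pics/lift.png",o);a=monitor.observe();print(a['ee_pos'],a['force'],a['moment'],a['grasp_force'],a['finger_gap'])
E
```

```text
time: 6.3
ee_pos: [441.5, 279.1, 159.3]
eef_rot: [0.991, 0.134, 0.001, -0.0]
force: [0.2, 0.2, -3.6]
finger_gap: 0.249
grasp_force: 59.8
time: 6.6
ee_pos: [440.9, 278.7, 166.4]
eef_rot: [0.991, 0.134, -0.0, 0.0]
force: [-0.9, 0.5, -3.7]
finger_gap: 0.247
grasp_force: 59.8
[440.52297534 278.51278149 165.58864076] [-1.08542963 -0.31493918 -3.92753676] [-0.0318801   0.23638767 -0.02169615] 59.81351137161255 0.24362095659293176
```

View pics/lift.png

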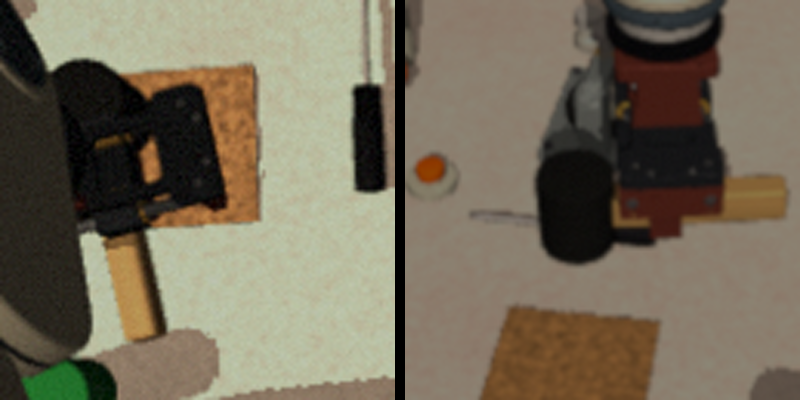

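The mallet is held level and clear of the mat, with the head at side-crop (575,205). Carrying it over to the wheel jig at the same yaw.

```bash
python3 -m pendant '[[[0,0.3,0,0,0,0,0],[0,0.6,0,0,0,0,0],[-0.1,0.9,0,0,0,0,0],[-0.1,1,0,0,0,0,0],[-0.1,1,0,0,0,0,0],[-0.1,1,0,0,0,0,0],[-0.1,1,0,0,0,0,0],[-0.1,1,0,0,0,0,0]]]'
python3 -m pendant '[[[-0.1,1,0,0,0,0,0],[-0.1,1,0,0,0,0,0],[0,1,0,0,0,0,0],[0,1,0,0,0,0,0],[0,0.8,0,0,0,0,0],[0,0.6,0,0,0,0,0],[0,0.4,0,0,0,0,0],[0,0.1,0,0,0,0,0]]]'
python3 -m pendant '[[[0,0,0,0,0,0,0],[0,0,0,0,0,0,0],[0,0,0,0,0,0,0]]]'
```

```text
time: 7.5
ee_pos: [471.5, 108.8, 166.0]
eef_rot: [0.991, 0.133, -0.0, 0.0]
force: [1.1, -0.2, -3.0]
finger_gap: 0.248
grasp_force: 59.8
time: 8.3
ee_pos: [506.0, -33.6, 166.2]
eef_rot: [0.991, 0.133, -0.0, 0.0]
force: [-0.8, 1.0, -3.7]
finger_gap: 0.243
grasp_force: 59.8
time: 8.6
ee_pos: [505.8, -31.9, 166.4]
eef_rot: [0.991, 0.134, -0.0, -0.0]
force: [0.6, -0.9, -3.7]
finger_gap: 0.251
grasp_force: 59.8
```

```bash
python3 -m pendant '[[[0,0.08,0,0,0,0,0],[0,0,0,0,0,0,0]]]'
python3 - <<'E'
from h import *
s=vision.camera("side");t=vision.camera("top")
o=np.zeros((400,800,3),np.uint8)
o[:,:395]=cv2.resize(t[90:200,220:328],(395,400),interpolation=cv2.INTER_CUBIC)
o[:,405:]=cv2.resize(s[110:220,175:283],(395,400),interpolation=cv2.INTER_CUBIC)
cv2.imwrite("pics/over.png",o)
print(monitor.observe()['ee_pos'],"head top expected", proj("top",(564,-17.5,153+64)),"head bottom side",proj("side",(564,-17.5,153)),"pin",proj("side",(564,-17.5,118)))
E
```

```text
time: 8.8
ee_pos: [506.6, -34.3, 166.5]
eef_rot: [0.991, 0.134, 0.0, 0.0]
force: [-0.2, 0.5, -3.2]
finger_gap: 0.249
grasp_force: 59.8
[506.55258864 -34.33316953 166.45436958] head top expected [280.38625119 121.70113277] head bottom side [223.85438764 147.68297484] pin [224.24259931 157.69588223]
```

View pics/over.png

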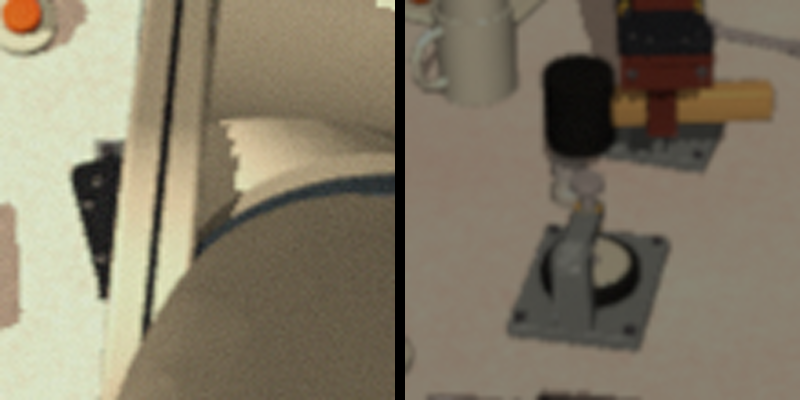

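The head, at side-crop (580,110), is above the pin at (586,185). It needs about a 3 mm shift back. I'll lower it while watching the force.

```bash
python3 -m pendant '[[[-0.1,0,0.2,0,0,0,0],[0,0,0.4,0,0,0,0],[0,0,0.4,0,0,0,0],[0,0,0.2,0,0,0,0],[0,0,0,0,0,0,0],[0,0,0,0,0,0,0]]]'
python3 -m pendant '[[[0,0,0.2,0,0,0,0],[0,0,0.2,0,0,0,0],[0,0,0,0,0,0,0]]]'
python3 -m pendant '[[[0,0,0.16,0,0,0,0],[0,0,0.16,0,0,0,0],[0,0,0,0,0,0,0]]]'
```

```text
time: 9.5
ee_pos: [504.1, -35.1, 136.1]
eef_rot: [0.991, 0.134, -0.0, -0.0]
force: [-0.0, 0.5, -3.9]
finger_gap: 0.247
grasp_force: 59.8
time: 9.8
ee_pos: [504.7, -35.2, 126.4]
eef_rot: [0.991, 0.134, 0.001, 0.0]
force: [0.0, -0.0, 0.3]
finger_gap: 0.247
grasp_force: 59.8
time: 10.1
ee_pos: [504.7, -35.2, 118.5]
eef_rot: [0.991, 0.134, 0.001, 0.0]
force: [-0.7, -0.7, 4.2]
finger_gap: 0.248
grasp_force: 59.8
```

```bash
python3 -m pendant '[[[0,0,0.08,0,0,0,0],[0,0,0,0,0,0,0],[0,0,0,0,0,0,0]]]'
python3 -m pendant '[[[0,0,0.04,0,0,0,0],[0,0,0,0,0,0,0]]]'
```

```text
time: 10.4
ee_pos: [504.7, -35.0, 117.0]
eef_rot: [0.991, 0.134, 0.001, 0.0]
force: [-1.0, 0.6, 6.8]
finger_gap: 0.247
grasp_force: 60.0
time: 10.6
ee_pos: [504.6, -35.1, 116.6]
eef_rot: [0.991, 0.134, 0.001, 0.0]
force: [-4.6, 0.5, 14.5]
finger_gap: 0.247
grasp_force: 60.0
```

The spring load is about 18 N against 9 N at the stop, so the pin is bottomed. Raising now.

```bash
python3 -m pendant '[[[0,0,0,0,0,0,0],[0,0,-0.1,0,0,0,0],[0,0,-0.2,0,0,0,0],[0,0,-0.4,0,0,0,0],[0,0,-0.5,0,0,0,0],[0,0,-0.5,0,0,0,0],[0,0,-0.3,0,0,0,0],[0,0,-0.1,0,0,0,0]]]'
python3 - <<'E'
from h import *
s=vision.camera("side");s0=cv2.imread("pics/side0.png")
o=np.zeros((400,800,3),np.uint8)
o[:,:395]=cv2.resize(s0[110:220,175:283],(395,400),interpolation=cv2.INTER_CUBIC)
o[:,405:]=cv2.resize(s[110:220,175:283],(395,400),interpolation=cv2.INTER_CUBIC)
cv2.imwrite("pics/after.png",o)
a=monitor.observe();print(a['ee_pos'],a['moment'],a['force'])
E
```

```text
time: 11.4
ee_pos: [504.4, -35.2, 169.0]
eef_rot: [0.991, 0.134, 0.001, 0.0]
force: [-0.6, 0.3, -4.7]
finger_gap: 0.248
grasp_force: 60.0
[504.36898299 -35.19775549 168.85878171] [-0.02855509  0.21858157 -0.04665419] [ 0.22064422 -0.4356878  -3.56564495]
```

View pics/after.png

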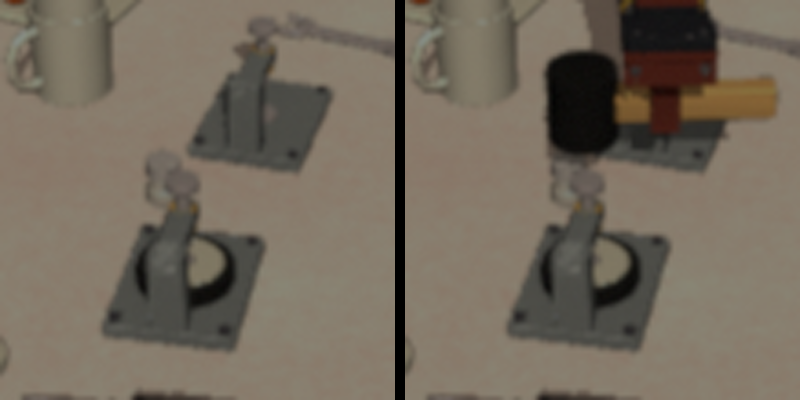

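The pin is back up, same as in the before image ((586,185) against (182,185)), and the mallet is still level. Returning it to the mat.

```bash
python3 -m pendant '[[[0,-0.3,0,0,0,0,0],[0.1,-0.6,0,0,0,0,0],[0.1,-0.9,0,0,0,0,0],[0.1,-1,0,0,0,0,0],[0.1,-1,0,0,0,0,0],[0.1,-1,0,0,0,0,0],[0.1,-1,0,0,0,0,0],[0.1,-1,0,0,0,0,0]]]'
python3 -m pendant '[[[0.1,-1,0,0,0,0,0],[0.07,-1,0,0,0,0,0],[0,-1,0,0,0,0,0],[0,-1,0,0,0,0,0],[0,-0.9,0,0,0,0,0],[0,-0.6,0,0,0,0,0],[0,-0.3,0,0,0,0,0],[0,-0.2,0,0,0,0,0]]]'
python3 -m pendant '[[[0,0,0,0,0,0,0],[0,0,0,0,0,0,0],[0,0,0,0,0,0,0]]]'
```

```text
time: 12.25
ee_pos: [474.7, 135.3, 167.4]
eef_rot: [0.991, 0.134, -0.001, -0.0]
force: [-0.1, -0.5, -4.7]
finger_gap: 0.246
grasp_force: 60.0
time: 13.05
ee_pos: [439.7, 279.7, 167.6]
eef_rot: [0.991, 0.134, -0.0, 0.0]
force: [-0.3, -0.3, -3.0]
finger_gap: 0.248
grasp_force: 60.0
time: 13.35
ee_pos: [440.5, 278.5, 167.9]
eef_rot: [0.991, 0.133, -0.0, 0.0]
force: [0.2, -0.6, -3.8]
finger_gap: 0.246
grasp_force: 60.0
```

```bash
python3 -m pendant '[[[0,0,0.4,0,0,0,0],[0,0,0.8,0,0,0,0],[0,0,1,0,0,0,0],[0,0,1,0,0,0,0],[0,0,1,0,0,0,0],[0,0,0.8,0,0,0,0],[0,0,0.5,0,0,0,0],[0,0,0.2,0,0,0,0]]]'
python3 -m pendant '[[[0,0,0.08,0,0,0,0],[0,0,0,0,0,0,0],[0,0,0,0,0,0,0]]]'
```

```text
time: 14.15
ee_pos: [439.7, 278.5, 23.9]
eef_rot: [0.991, 0.133, -0.001, 0.0]
force: [-1.0, -1.1, -3.7]
finger_gap: 0.244
grasp_force: 60.0
time: 14.45
ee_pos: [440.9, 279.5, 24.2]
eef_rot: [0.991, 0.134, 0.001, -0.0]
force: [0.4, 0.4, -3.3]
finger_gap: 0.243
grasp_force: 60.0
```

```bash
python3 -m pendant '[[[0,0,0.12,0,0,0,0],[0,0,0.08,0,0,0,0],[0,0,0.06,0,0,0,0],[0,0,0,0,0,0,0],[0,0,0,0,0,0,0]]]'
python3 -m pendant '[[[0,0,0.03,0,0,0,0],[0,0,0,0,0,0,0],[0,0,0,0,0,0,0]]]'
```

```text
time: 14.95
ee_pos: [440.3, 279.2, 16.9]
eef_rot: [0.991, 0.134, -0.0, 0.0]
force: [-0.1, -0.4, -3.8]
finger_gap: 0.248
grasp_force: 60.0
time: 15.25
ee_pos: [440.4, 279.2, 16.2]
eef_rot: [0.991, 0.134, 0.0, -0.0]
force: [0.1, 0.1, -2.6]
finger_gap: 0.247
grasp_force: 60.0
```

Contact is starting. I'll settle it slightly, then release gently and rise.

```bash
python3 -m pendant '[[[0,0,0.02,0,0,0,0],[0,0,0,0,0,0,0],[0,0,0,0,0,0,0]]]'
python3 -m pendant '[[[0,0,0,0,0,0,0.3],[0,0,0,0,0,0,0.4],[0,0,0,0,0,0,0.7],[0,0,0,0,0,0,1],[0,0,0,0,0,0,1],[0,0,0,0,0,0,1],[0,0,0,0,0,0,1],[0,0,0,0,0,0,1]]]'
```

```text
time: 15.55
ee_pos: [440.3, 279.2, 16.1]
eef_rot: [0.991, 0.134, 0.0, -0.0]
force: [-2.2, -1.9, 5.3]
finger_gap: 0.247
grasp_force: 60.0
time: 16.35
ee_pos: [440.3, 279.2, 15.7]
eef_rot: [0.991, 0.134, -0.0, 0.0]
force: [-0.1, -0.1, 0.5]
finger_gap: 0.899
grasp_force: 0.0
```

```bash
python3 -m pendant '[[[0,0,-0.2,0,0,0,1],[0,0,-0.6,0,0,0,1],[0,0,-1,0,0,0,1],[0,0,-1,0,0,0,1],[0,0,-1,0,0,0,1],[0,0,-1,0,0,0,1],[0,0,-1,0,0,0,1],[0,0,-1,0,0,0,1]]]'
python3 -m pendant '[[[0,1,0,0,0,0,1],[0,1,0,0,0,0,1],[0,1,0,0,0,0,1],[0,1,0,0,0,0,1],[0,1,0,0,0,0,1],[0,1,0,0,0,0,1],[0,1,0,0,0,0,1],[0,0.5,0,0,0,0,1]]]'
python3 -m pendant '[[[0,0,0,0,0,0,1],[0,0,0,0,0,0,1],[0,0,0,0,0,0,1]]]'
python3 - <<'E'
from h import *
s=vision.camera("side");t=vision.camera("top");t0=cv2.imread("pics/top0.png");s0=cv2.imread("pics/side0.png")
o=np.zeros((600,800,3),np.uint8)
for i,(a,b) in enumerate(((t0,s0),(t,s))):
    o[:300,i*400:i*400+395]=cv2.resize(a[120:240,90:248],(395,300),interpolation=cv2.INTER_CUBIC)
    o[300:,i*400:i*400+395]=cv2.resize(b[100:300,170:433],(395,300),interpolation=cv2.INTER_CUBIC)
cv2.imwrite("pics/final.png",o)
E
```

```text
time: 17.15
ee_pos: [440.2, 279.1, 188.1]
eef_rot: [0.991, 0.134, 0.001, -0.0]
force: [0.6, 0.4, 0.4]
finger_gap: 1.0
grasp_force: 0.0
time: 17.95
ee_pos: [490.4, 96.9, 186.8]
eef_rot: [0.991, 0.133, 0.001, 0.0]
force: [0.5, -0.9, -0.1]
finger_gap: 1.004
grasp_force: 0.0
time: 18.25
ee_pos: [489.7, 99.2, 185.9]
eef_rot: [0.991, 0.134, 0.0, -0.0]
force: [0.4, -0.6, 0.2]
finger_gap: 0.999
grasp_force: 0.0
```

View pics/final.png

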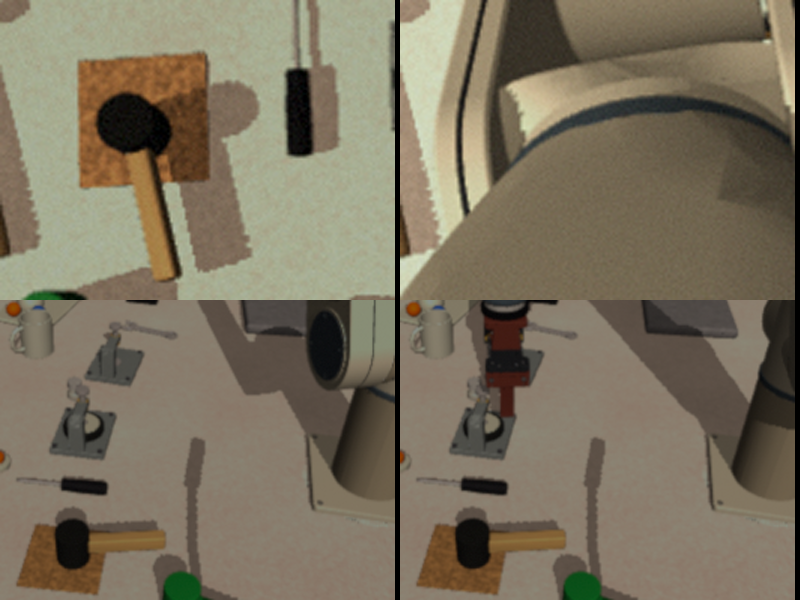

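The mallet stands upright on the mat in its original spot (side-crop (472,543) against (72,543) before). The jig and wheel are unchanged, and the robot is touching nothing. Handing in.

```bash
python3 -c "
from workcell import env
print(env.job_done())"
```

```text
the job is handed in; nothing more can be done
None
```

Job handed in, no verdict returned: the wheel jig's pin was knocked to its stop with the mallet's face and sprang back, the mallet stands back in its place on the cork mat, and the empty jig's pin was not touched.

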